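# Pack the sample carrier

### The arm

A 6-joint arm with a two-finger parallel gripper is mounted at the origin on the work surface. World frame = base frame: x ahead of the robot, y to its left, z up, the work surface at z = 0. Lengths are in m, angles in rad, forces in N, time in s.
With the tool pointing down it reaches from about 0.3 to 0.825 m from the base axis. Payload 5.4 kg.
Tool frame: the origin (TCP) lies at the very end of the fingers, on their centre line; the grasp point (between the pads) lies 19 mm behind it; z points along the fingers, y is the line along which they close (so a half turn about z gives the same grasp; the last joint's range is limited). The gripper opens to 92 mm and grips with 3 to 60 N. Pads are 20 mm wide; open, the fingers measure 128 mm over their backs; the gripper's body (75 mm by 189 mm) begins 69 mm behind the grasp point.
Start: joints at [0.955, 0.158, 1.597, -0, 1.386, -0.21], TCP at [0.227, 0.528, 0.215] pointing down, gripper open.
Joint ranges: [-2.91, 2.91], [-0.94, 2.29], [0.18, 2.7], [-1.29, 4.43], [0.17, 2.64], [-3, 3]. Speed limits (rad/s): [2.57, 2.57, 3.14, 3.14, 3.14, 3.14].

### API

Orientations are given as a rotation vector (axis times angle).
In Python, from workcell import bot gives the robot as it stands. Calls block until the motion is done:
- bot.goto(position, orientation): joint-space move of the TCP to a pose.
- bot.line_to(position, rot=None, max_speed=0.15): straight line of the TCP; rot=None keeps the orientation; max_speed is the mean speed in m/s.
- bot.set_joints(angles): joint-space move.
- bot.set_gripper(opening, newtons=None): opening from 0.0 (shut) to 1.0 (fully open); newtons is the grip in N (None keeps the last); returns when the fingers have stopped.
- bot.hold(seconds).
- bot.inverse_kinematics(position, orientation): joint angles nearest the present ones, or None.
- bot.read_camera(name): name is "side" or "top"; returns a dict with "pixels" (420x560x3 uint8, blue, green, red), "fx", "fy", "cx", "cy" (pixels), "k1" (the pictures are not rectified: a ray, as slopes to the right and down, at radius r is drawn at 1 + k1 r^2 times it, then the intrinsics apply), "R" (3x3) and "t" (3): a world point X has camera coordinates R X + t. Camera axes: x right, y down, z forward; pixel columns grow to the right and rows downward; lengths in m; the calibration is good to about 2 mm. A picture is of the moment at which its call begins. There is no depth.
A pose or a line that the arm cannot do raises bot.MotionError and nothing moves.
- bot.job_done(): hands the job in; it is judged then, once.
Readings, each from a call of its own:
- bot.current_clock(): time.
- bot.current_joints(): joint angles.
- bot.current_joint_vel(): joint speeds.
- bot.current_effort(): joint torques, N m.
- bot.current_ee_pos(): TCP position.
- bot.current_tool_rot(): TCP orientation.
- bot.current_contact_force(): force on the tool from outside, world axes, zero at the start.
- bot.current_ft_torque(): the same for the moment, N m.
- bot.current_opening(): opening from 0.0 (shut) to 1.0 (fully open).
- bot.current_grip_force(): force on a finger pad.
Only numpy, scipy, OpenCV 4.12 (cv2) and the standard library are available. Lean on these libraries where they do the work, as an engineer would, in place of code of your own. Each camera call takes 0.05 s, during which the arm holds its last target. There are 200 camera calls.

### The job

First lift the loose aluminium tray by its grip bar and nest it flat in the grey carrier, turned so that its wedge outline matches. Then stand the closed straight-sided samples upright in it: the slim bottle in the narrow half, the two squat pots in the wide half, one either side of the stub rib. Leave the open pot, the open bottle and the cone-shaped flask standing where they are.

Things in the scene. Friction and masses are not known exactly. Their poses are not given: they have to be found in the camera images.
- carrier: carrier: fixed low grey wedge-shaped open box (symmetric trapezoid). Origin on the bench, x along its symmetry line to the WIDE end, z up. Floor 3 mm, walls 5 mm thick, rim 14 mm above the bench. Inside: x -93 mm (narrow end, 107 mm wide) to +87 mm (wide end, 189 mm wide), about 7 mm larger all round than the tray, which nests with its origin above this one and x the same way
- tray_grip (a point): loose aluminium wedge tray, 0.35 kg: x -86 mm (98 mm wide) to +80 mm (170 mm wide); floor 3, walls 4 thick, rim 14 mm high. Grip bar across the middle, 10 mm thick (x), 60 long (y), top 40 mm up. Point: in the bar, 28 mm above the underside (31 above the bench when nested); x to the WIDE end, z up. A stub rib 20 mm long, 12 mm high at y = 0 on the wide end wall parts the wide half in two
- pot_a_mid (a point): closed squat sample pot: straight white cylinder with an orange screw cap, 48 mm across and 60 mm tall over the cap, standing on the bench, about 0.09 kg; the point is on its axis half-way up (30 mm above its underside), z up. Goes in the wide half, either side of the rib (middle of a place: tray x +42, y +42 or -42 mm)
- pot_b_mid (a point): closed squat sample pot: straight white cylinder with an orange screw cap, 48 mm across and 60 mm tall over the cap, standing on the bench, about 0.09 kg; the point is on its axis half-way up (30 mm above its underside), z up. Goes in the wide half, on the other side from pot a (tray x +42, y -42 or +42 mm)
- bottle_mid (a point): closed slim bottle: white, 34 mm across up to 48 mm, orange screw cap 28 mm across, 74 mm tall, standing, about 0.06 kg; the point is on its axis half-way up (37 mm), z up. Goes in the tray's narrow half (middle: tray x -43, y 0 mm)
- open_pot_mid (a point): look-alike to leave: open white pot without cap, 48 mm across, 50 mm tall, its hollow seen from above; the point is on its axis half-way up, z up
- open_bottle_mid (a point): look-alike to leave: open white bottle without cap, 34 mm across, 66 mm tall, open neck 25 mm across; the point is on its axis half-way up, z up
- flask_mid (a point): look-alike to leave: cone-shaped white flask with an orange cap, foot 62 mm and cap 34 mm across, 72 mm tall; the point is on its axis half-way up, z up
Mind the look-alikes: they are no part of the job. There is more than one size of the part that bears tray_grip; the job needs the larger.

How it is judged:
On the way:
1. the empty tray is nested flat in the carrier, before any sample is put in (horizontal distance between tray_grip and carrier below 0.012 m and height (world z) of tray_grip below 0.035 m and angle between tray_grip's own z axis and vertical below 0.06 rad and angle between the x axis of tray_grip and the x axis of carrier, either way round below 0.15 rad and horizontal distance between each of pot_a_mid, pot_b_mid, bottle_mid and tray_grip above 0.1 m), for 0.2 s.
At the end, for the whole second after the job is handed in: Tray flat in the carrier (12 mm, 0.15 rad, wide end to wide end); pots upright on its floor, one each side of the rib (tray x 18 to 68, y 18 to 68 mm either way); bottle upright in the narrow half (x -80 to -15, y within 60 mm); look-alikes within 20 mm of their starts (horizontal distance between tray_grip and carrier below 0.012 m and height (world z) of tray_grip below 0.035 m and angle between tray_grip's own z axis and vertical below 0.06 rad and angle between the x axis of tray_grip and the x axis of carrier, either way round below 0.15 rad and (((x of pot_a_mid in the frame of tray_grip between 0.018 and 0.068 m and y of pot_a_mid in the frame of tray_grip between 0.018 and 0.068 m and z of pot_a_mid in the frame of tray_grip between -0.003 and 0.011 m and angle between pot_a_mid's own z axis and vertical below 0.1 rad) and (x of pot_b_mid in the frame of tray_grip between 0.018 and 0.068 m and y of pot_b_mid in the frame of tray_grip between -0.068 and -0.018 m and z of pot_b_mid in the frame of tray_grip between -0.003 and 0.011 m and angle between pot_b_mid's own z axis and vertical below 0.1 rad)) or ((x of pot_a_mid in the frame of tray_grip between 0.018 and 0.068 m and y of pot_a_mid in the frame of tray_grip between -0.068 and -0.018 m and z of pot_a_mid in the frame of tray_grip between -0.003 and 0.011 m and angle between pot_a_mid's own z axis and vertical below 0.1 rad) and (x of pot_b_mid in the frame of tray_grip between 0.018 and 0.068 m and y of pot_b_mid in the frame of tray_grip between 0.018 and 0.068 m and z of pot_b_mid in the frame of tray_grip between -0.003 and 0.011 m and angle between pot_b_mid's own z axis and vertical below 0.1 rad))) and x of bottle_mid in the frame of tray_grip between -0.08 and -0.015 m and y of bottle_mid in the frame of tray_grip between -0.06 and 0.06 m and z of bottle_mid in the frame of tray_grip between 0.004 and 0.018 m and angle between bottle_mid's own z axis and vertical below 0.1 rad and distance of each of open_pot_mid, open_bottle_mid, flask_mid from where it was at the start of the episode below 0.02 m); the robot touches nothing.
It fails at once if the open pot is carried off or knocked over (distance of open_pot_mid from where it was at the start of the episode above 0.03 m or angle between open_pot_mid's own z axis and vertical above 0.6 rad).
It fails at once if the open bottle is carried off or knocked over (distance of open_bottle_mid from where it was at the start of the episode above 0.03 m or angle between open_bottle_mid's own z axis and vertical above 0.6 rad).
It fails at once if the flask is carried off or knocked over (distance of flask_mid from where it was at the start of the episode above 0.03 m or angle between flask_mid's own z axis and vertical above 0.6 rad).
It also fails if it takes over 102 s, if anything falls off the work surface, if the arm or the gripper's body presses on something with over 40 N, if the wrist force passes 120 N, or if a joint passes its speed limit or range.

## Working session

There is one attempt and no reset: what is moved stays moved. The work goes in short steps, each a Python script; the robot and the scene stay as the last script left them, time stands still between calls to the robot, and variables do not carry over. Pictures are saved under pics/ and viewed, at most 14 in all, crops included, and the job is handed in when it is done.

```bash
mkdir -p pics; python3 - <<'E'
from workcell import bot
import cv2
for n in("top","side"):
    c=bot.read_camera(n); cv2.imwrite(f"pics/{n}0.png",c["pixels"])
    print(n,c["fx"],c["fy"],c["cx"],c["cy"],c["k1"],c["R"],c["t"])
print(bot.current_tool_rot(),bot.current_clock())
E
```

```text
top 517.5973017377243 517.5973017377243 297.3627977877861 206.2330782578923 -0.0913905798064625 [[ 0.02064161 -0.99942772  0.02679853]
 [-0.98495912 -0.02492742 -0.17097998]
 [ 0.17155015 -0.02286615 -0.98490999]] [0.00553796 0.50273756 1.27605636]
side 471.01885291624757 471.01885291624757 273.25469132786515 203.84372608139338 -0.1324804740725384 [[ 9.12630931e-01 -4.08784408e-01  3.01927190e-04]
 [-2.23067721e-01 -4.98628124e-01 -8.37622102e-01]
 [ 3.42557405e-01  7.64372488e-01 -5.46250056e-01]] [-0.41550029  0.18661442  0.96009453]
[-6.32888225e-01 -3.07649923e+00  2.44885757e-03] 0.1
```

View pics/top0.png

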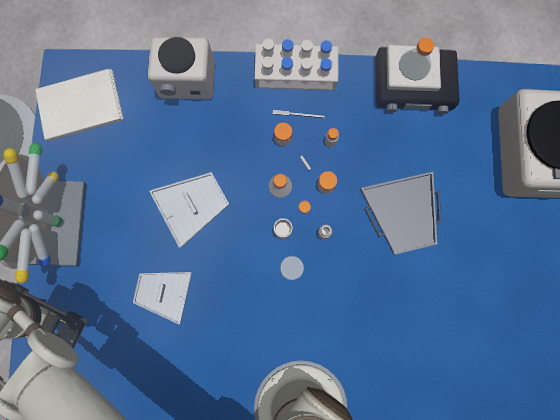

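View pics/side0.png

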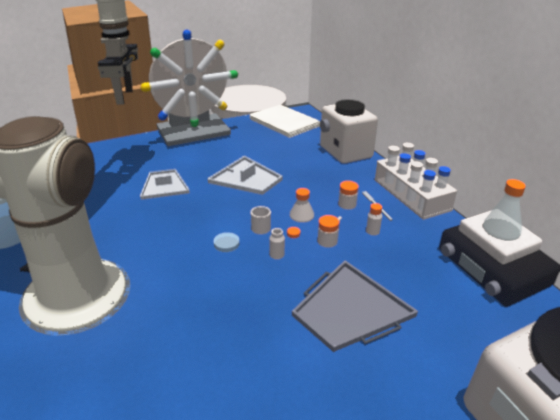

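The top view shows the large tray at about (190,205), the small one at (162,297) and the carrier at (402,213). The closed pots are at (283,131) and (328,181), and the closed bottle is at (333,134). The flask (280,183), open pot (283,229) and open bottle (325,232) stay put. Next I'll look closer for the outlines.

```bash
cat > h.py <<'E'
import numpy as np, cv2
from workcell import bot
from scipy.spatial.transform import Rotation as Ro
def K(c): return np.array([[c["fx"],0,c["cx"]],[0,c["fy"],c["cy"]],[0,0,1]])
def D(c): # exact model: drawn = s*(1+k1 r^2)
    return np.array([c["k1"],0,0,0,0.])
def unproj(c,uv,z):
    uv=np.atleast_2d(np.asarray(uv,float))
    n=cv2.undistortPoints(uv[:,None],K(c),D(c))[:,0]
    d=np.c_[n,np.ones(len(n))]@c["R"]; o=-c["R"].T@c["t"]
    z=np.broadcast_to(z,len(n))
    return o+d*((z-o[2])/d[:,2])[:,None]
def proj(c,X):
    return cv2.projectPoints(np.atleast_2d(X).astype(float),cv2.Rodrigues(c["R"])[0],c["t"],K(c),D(c))[0][:,0]
def down(yaw): # tool z down, tool y axis at (closing line) world angle yaw
    y=np.array([np.cos(yaw),np.sin(yaw),0]); z=np.array([0,0,-1.])
    return Ro.from_matrix(np.c_[np.cross(y,z),y,z]).as_rotvec()
E
python3 - <<'E'
from h import *
c=bot.read_camera("top"); im=c["pixels"]
def crop(x,y,w,h,f): return cv2.resize(im[y:y+h,x:x+w],None,fx=f,fy=f,interpolation=cv2.INTER_CUBIC)
a=crop(140,165,100,90,4); b=crop(355,165,100,90,4)
cv2.imwrite("pics/crop1.png",np.hstack([a,b]))
hsv=cv2.cvtColor(im,cv2.COLOR_BGR2HSV)
m=cv2.inRange(hsv,(3,150,120),(18,255,255))
n,l,s,ce=cv2.connectedComponentsWithStats(m)
for i in range(1,n):
    if s[i,4]>15: print(s[i],ce[i].round(1),[unproj(c,ce[i],z)[0][:2].round(4) for z in(.06,.074,.072)])
# non-blue blobs' min-area quads
m=255-cv2.inRange(hsv,(100,120,40),(125,255,255)); 
for u,v in((190,195),(400,200)):
    n,l,s,ce=cv2.connectedComponentsWithStats(m); i=l[v,u]; print(s[i])
    k=cv2.convexHull(cv2.findContours((l==i).astype('uint8'),cv2.RETR_EXTERNAL,cv2.CHAIN_APPROX_NONE)[0][0])
    print(cv2.approxPolyDP(k,4,True)[:,0].tolist())
E
```

```text
[418  38  16  15 171] [425.5  44.7] [array([ 0.9545, -0.3222]), array([ 0.9471, -0.3182]), array([ 0.9482, -0.3187])]
[275 123  17  17 235] [282.9 131.1] [array([0.6958, 0.0589]), array([0.6912, 0.0587]), array([0.6918, 0.0587])]
[328 128  10  10  79] [332.7 132.8] [array([ 0.6948, -0.0702]), array([ 0.6903, -0.0689]), array([ 0.6909, -0.0691])]
[319 172  18  18 247] [327.6 180.2] [array([ 0.5687, -0.058 ]), array([ 0.5655, -0.0568]), array([ 0.5659, -0.057 ])]
[274 174  13  13 127] [279.7 180.2] [array([0.5654, 0.0637]), array([0.5623, 0.0635]), array([0.5627, 0.0635])]
[299 201  11  12 101] [304.1 206.6] [array([0.499 , 0.0005]), array([0.4966, 0.001 ]), array([0.4969, 0.001 ])]
[ 149  172   81   76 3387]
[[211, 172], [229, 204], [178, 247], [149, 191]]
[ 361  172   80   83 4537]
[[432, 172], [439, 194], [437, 243], [394, 254], [366, 212], [361, 188]]
```

View pics/crop1.png

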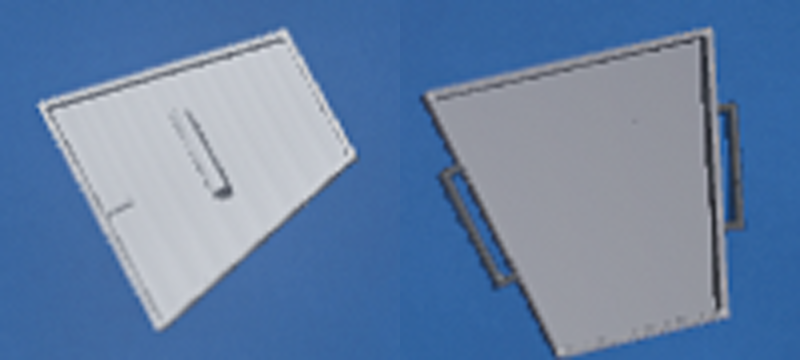

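The tray corners and the carrier corners are clear. The tray's stub rib is on its lower-left wide end, and the carrier's wide end points up. I'll fit both poses now.

```bash
cat >> h.py <<'E'
TR=np.array([[80,85],[80,-85],[-86,-49],[-86,49]])/1e3
CA=np.array([[92,99.8],[92,-99.8],[-98,-57.5],[-98,57.5]])/1e3
def fit(model,W):
    W=W[:,:2]; a=model-model.mean(0); b=W-W.mean(0)
    th=np.arctan2((a[:,0]*b[:,1]-a[:,1]*b[:,0]).sum(),(a*b).sum())
    R=np.array([[np.cos(th),-np.sin(th)],[np.sin(th),np.cos(th)]])
    t=W.mean(0)-R@model.mean(0)
    return t,th,((model@R.T+t-W)*1e3).round(1)
E
python3 - <<'E'
from h import *
c=bot.read_camera("top")
p=np.array([[160,328],[42,103],[287,30],[355,155]])/4+[140,165]-.4
q=(np.array([[428,92],[712,30],[727,317],[560,355]])-[400,0])/4+[355,165]-.4
# order: (+x,+y),(+x,-y),(-x,-y),(-x,+y)
for n,m,pts in(("tray",TR,p),("carrier",CA,q)):
    W=unproj(c,pts,.014); print(n,W[:,:2].round(4).tolist())
    for o in(pts,): print(*fit(m,W)); 
    print(*fit(m,W[[1,0,3,2]]))
s=bot.read_camera("side"); hsv=cv2.cvtColor(s["pixels"],cv2.COLOR_BGR2HSV)
m=cv2.inRange(hsv,(3,150,120),(18,255,255)); n,l,st,ce=cv2.connectedComponentsWithStats(m)
for i in range(1,n):
    if st[i,4]>15: print(ce[i].round(1),st[i])
print("expected side",proj(s,[[.6958,.0589,.053],[.5687,-.058,.053],[.69,-.0689,.066]]).round(1))
E
```

```text
tray [[0.3947, 0.3168], [0.54, 0.4031], [0.593, 0.2447], [0.5106, 0.1962]]
[0.50804269 0.29277955] 2.1112941119026636 [[-0.7  0.8]
 [-0.3  2. ]
 [ 1.3 -0.4]
 [-0.4 -2.4]]
[0.50797273 0.29273625] 2.13871921181578 [[-146.7  -88.6]
 [ 141.9   89.1]
 [  84.9   50.3]
 [ -80.1  -50.8]]
carrier [[0.5617, -0.1519], [0.6093, -0.3433], [0.4171, -0.3486], [0.3902, -0.2379]]
[ 0.49747726 -0.26969403] 0.2445150978492228 [[ 0.9  1.3]
 [ 1.6 -0.9]
 [-0.8 -0.6]
 [-1.7  0.3]]
[ 0.4974694  -0.26966325] 0.25510342365147387 [[ -48.   193.4]
 [  50.  -191.1]
 [  27.  -112.1]
 [ -29.   109.8]]
[515.2 187.2] [507 179  18  17 237]
[348.6 187.3] [341 181  17  13 177]
[302.4 193.7] [297 189  12  11 113]
[375.7 208.4] [371 204  11  10  86]
[328.6 223. ] [320 216  19  15 243]
[293.2 231.9] [288 228  12   9  90]
expected side [[348.8 187.5]
 [328.5 223.1]
 [375.7 208.8]]
```

```bash
python3 - <<'E'
from h import *
for k in(0,np.pi):
  for x,y,z,w in((.508,.2928,.15,2.1113),(.508,.2928,.011,2.1113),(.4975,-.2697,.15,.2445),(.4975,-.2697,.014,.2445)):
    j=bot.inverse_kinematics([x,y,z],down(w+k)); print(None if j is None else np.round(j,2))
x,y,w=.508,.2928,2.1113
def ok(k):
    return all(bot.inverse_kinematics([a,b,.15],down(v+k)) is not None for a,b,v in((x,y,w),(.4975,-.2697,.2445)))
E
```

```text
[ 0.32  0.24  1.63 -0.    1.27 -1.79]
[ 0.32  0.43  1.7  -0.    1.01 -1.79]
[-0.71  0.19  1.69 -0.    1.26 -0.95]
[-0.71  0.38  1.76 -0.    1.   -0.95]
[0.32 0.24 1.63 0.   1.27 1.35]
[0.32 0.43 1.7  0.   1.01 1.35]
[-0.71  0.19  1.69  0.    1.26  2.19]
[-0.71  0.38  1.76  0.    1.    2.19]
```

```bash
python3 - <<'E'
from h import *
r=down(2.1113)
bot.set_gripper(.5)
bot.goto([.508,.2928,.12],r)
bot.line_to([.508,.2928,.011],max_speed=.12)
bot.set_gripper(0,60)
print(bot.current_opening(),bot.current_grip_force(),bot.current_contact_force())
bot.line_to([.508,.2928,.15]); print(bot.current_contact_force())
bot.goto([.4975,-.2697,.15],down(.2445))
bot.line_to([.4975,-.2697,.06])
c=bot.read_camera("top"); im=c["pixels"][150:280,330:480]
cv2.imwrite("pics/carry.png",cv2.resize(im,None,fx=5,fy=4.6))
s=bot.read_camera("side"); cv2.imwrite("pics/carry_s.png",s["pixels"])
print(bot.current_clock(),bot.current_opening())
E
```

```text
0.1019927536202448 60.00054359436035 [-1.8392782   2.86039641  1.66254919]
[-0.15751026 -0.87339647 -4.28137192]
8.1083 0.10195342635967065
```

View pics/carry_s.png

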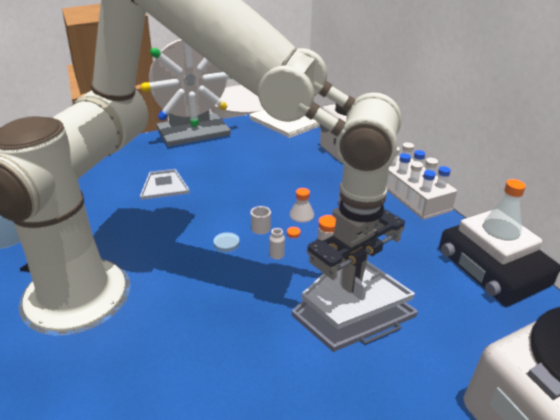

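View pics/carry.png

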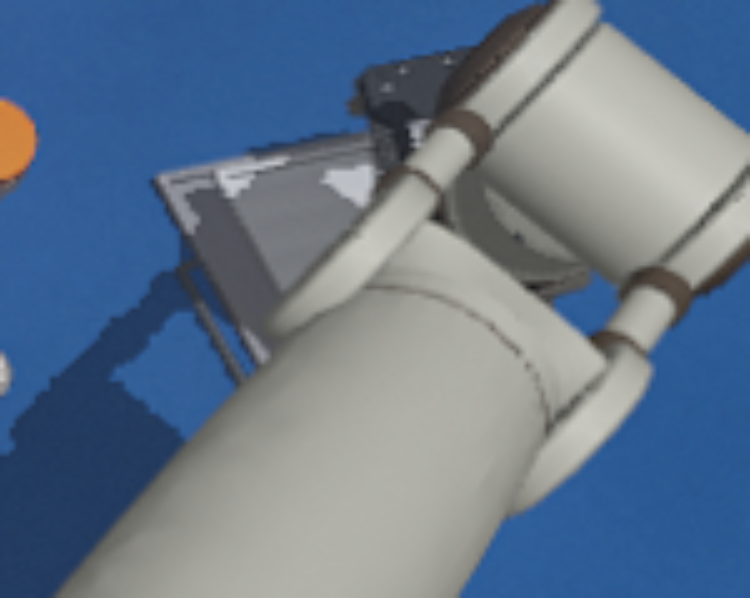

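The tray hangs level above the carrier, wide end over wide end. Lowering it and watching the force.

```bash
python3 - <<'E'
from h import *
for z in(.035,.025,.019,.0155,.0145):
    bot.line_to([.4975,-.2697,z],max_speed=.08); f=bot.current_contact_force(); print(z,f.round(1))
    if f[2]>8: break
bot.set_gripper(.5); 
p=bot.current_ee_pos(); bot.line_to([p[0],p[1],.15])
bot.goto([.5,0,.3],down(.24)) if 0 else bot.goto([.42,.25,.25],down(.24+1))
c=bot.read_camera("top"); im=c["pixels"][150:280,330:480]
cv2.imwrite("pics/nest.png",cv2.resize(im,None,fx=5,fy=4.6,interpolation=cv2.INTER_CUBIC)); print(bot.current_clock())
E
```

```text
0.035 [ 0.2 -0.1 -3.5]
0.025 [ 0.4  0.7 -4.8]
0.019 [-0.1  0.4 -4.1]
0.0155 [ 0.5  1.1 -4. ]
0.0145 [ 0.1  0.7 -4.3]
13.3083
```

View pics/nest.png

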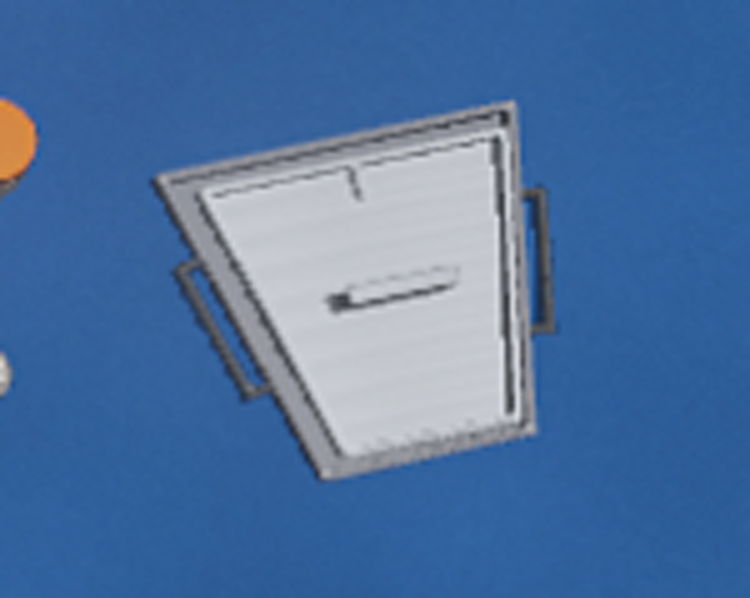

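The tray is nested flat, about 3 mm off towards −y, with the rib at the wide end (355,183 in the crop). I'll fit its pose and move the first pot.

```bash
cat >> h.py <<'E'
def move(src,place,tray,h,zp):
    "src xy, place in tray xy, tray (t,th), h TCP above underside"
    t,th=tray; a=[np.cos(th),np.sin(th)]; b=[-a[1],a[0]]
    d=t+place[0]*np.array(a)+place[1]*np.array(b); r=down(th+np.pi/2)
    bot.set_gripper(zp); bot.goto([*src,.18],r); bot.line_to([*src,h],max_speed=.15)
    bot.set_gripper(0,25); print("grip",bot.current_opening()*92,bot.current_grip_force())
    bot.line_to([*src,.18]); bot.goto([*d,.18],r); bot.line_to([*d,.05+h-.022],max_speed=.15)
    bot.line_to([*d,.0075+h],max_speed=.05); print("f",bot.current_contact_force().round(1),d)
    o=bot.current_opening(); bot.set_gripper(o+.16); bot.line_to([*d,.18])
E
python3 - <<'E'
from h import *
c=bot.read_camera("top")
p=np.array([[200,190],[508,125],[520,425],[340,460]])/[5,4.6]+[330,150]-.4
t,th,e=fit(TR,unproj(c,p,.017)); print(t,th,e.tolist())
if np.hypot(*(t-[.4975,-.2697]))<.01 and abs(th-.2445)<.06:
    move(np.array([.6958,.0589]),(42,43) and np.array([.042,.043]),(t,th),.022,.78)
    print(bot.current_clock())
E
```

```text
[ 0.49533289 -0.2734402 ] 0.23361231429066334 [[0.7, 0.4], [-2.8, 0.7], [1.5, -0.5], [0.6, -0.5]]
grip 47.73450514860371 25.000465214252472
f [ 0.5 -0.7 -1.3] [ 0.52623781 -0.22188551]
22.4583
```

```bash
python3 - <<'E'
from h import *
T=(np.array([.4953,-.2734]),.236)
move(np.array([.5687,-.058]),np.array([.042,-.043]),T,.022,.78)
move(np.array([.6905,-.0689]),np.array([-.043,0]),T,.018,.65)
bot.goto([.42,.25,.25],down(1.24))
c=bot.read_camera("top"); cv2.imwrite("pics/end.png",cv2.resize(c["pixels"][110:270,255:455],None,fx=4,fy=3.75,interpolation=cv2.INTER_CUBIC))
s=bot.read_camera("side"); cv2.imwrite("pics/end_s.png",cv2.resize(s["pixels"][170:370,190:440],None,fx=3,fy=3))
hsv=cv2.cvtColor(c["pixels"],cv2.COLOR_BGR2HSV); m=cv2.inRange(hsv,(3,150,120),(18,255,255)); n,l,st,ce=cv2.connectedComponentsWithStats(m)
t,th=T; R=np.array([[np.cos(th),-np.sin(th)],[np.sin(th),np.cos(th)]])
for i in range(1,n):
    if st[i,4]>15: print(ce[i].round(1),st[i,4],*[((unproj(c,ce[i],z)[0][:2]-t)@R*1e3).round(1) for z in(.066,.08)])
print(bot.current_clock())
E
```

```text
grip 47.37257996619655 25.00056356191635
f [ 0.5  0.6 -0.8] [ 0.54618986 -0.30538784]
grip 33.803186428093014 25.000344682048308
f [-0.1  0.5 -0.1] [ 0.45349192 -0.28345406]
[425.5  44.7] 171 [ 432.4 -152.4] [ 426.1 -146.7]
[279.7 180.2] 128 [145.6 311.5] [142.5 312.1]
[424.3 191. ] 248 [ 42.1 -42.8] [ 40.1 -38.3]
[391.7 197.8] 249 [42.3 43.8] [40.3 47.3]
[304.1 206.6] 101 [ 66.7 265.9] [ 64.4 267. ]
[417.8 226.2] 89 [-41.9  -3.3] [-43.    0.7]
41.2833
```

View pics/end.png

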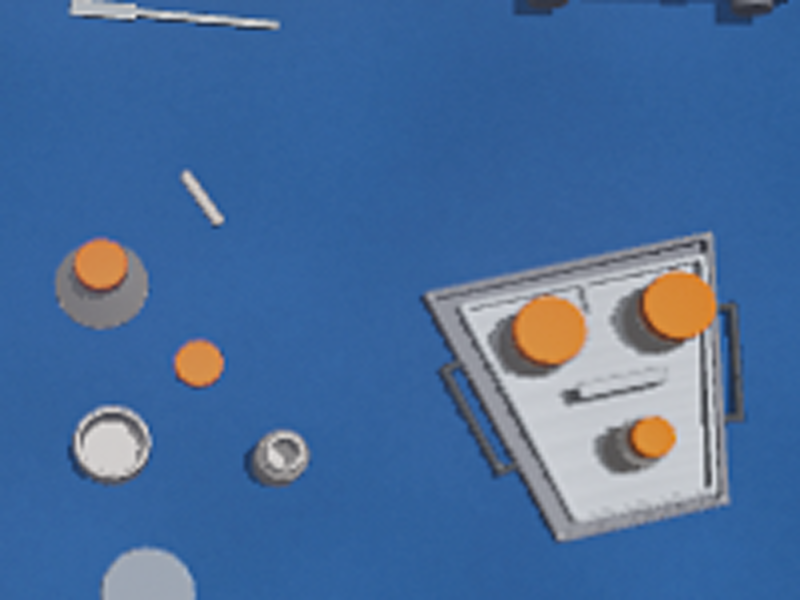

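View pics/end_s.png

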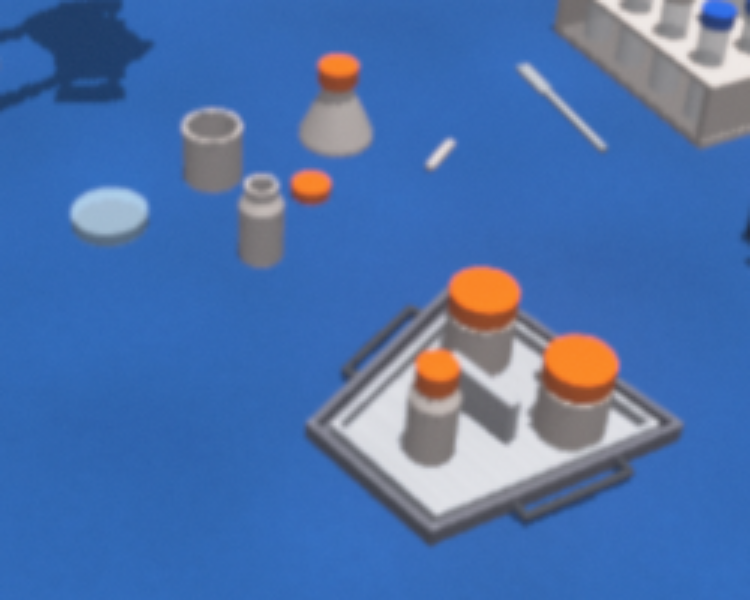

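Both views show all three samples upright in the tray: pots at tray (42, ±43) mm and the bottle at (−43, 0). The tray is flat and the look-alikes haven't moved.

```bash
python3 -c "
from workcell import bot
print(bot.job_done())"
```

```text
the job is handed in; nothing more can be done
None
```

The job is handed in at about 41 s on the robot clock: the tray is nested in the carrier about 4 mm off centre, the two pots stand either side of the rib, the bottle is in the narrow half, and the look-alikes are untouched; the judge's result was not shown.

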